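# Balance the turner across the utensil rest

### The arm

A 7-joint arm with a two-finger parallel gripper is mounted at the origin on a cart in front of the work surface, level with it; the furniture and walls round the work are solid. World frame = base frame: x ahead of the robot, y to its left, z up, the work surface at z = 0. Lengths are in m, angles in rad, forces in N, time in s.
With the tool pointing down it reaches from about 0.4 to 0.85 m from the base axis. Payload 6.9 kg.
Tool frame: the origin (TCP) lies midway between the tips of the shut fingers; the grasp point (between the pads) lies behind it (ctrl.pinch_z is the z of the grasp point in the tool frame, in m); z points along the fingers, y is the direction in which the jaws open and shut (so a half turn about z gives the same grasp; the last joint's range is limited). The gripper opens to 85 mm and grips with 20 to 120 N. Pads are 22 mm wide; open, the fingers measure 114 mm over their backs; the gripper's body (76 mm by 85 mm) begins 54 mm behind the grasp point. The pads swing forward as they close: fully open they stand 13 mm farther back than shut.
Start: joints at [-1.093, 0.507, -0.238, 1.5, 0.126, 1.149, -0.155], TCP at [0.227, 0.582, 0.231] pointing down, gripper open.
Joint ranges: [-3.08, 3.08], [-0.24, 2.05], [-1.43, 1.35], [0, 2.5], [-1.52, 4.66], [0.17, 1.96], [-2.89, 2.89]. Speed limits (rad/s): [2.39, 2.39, 3.14, 3.14, 3.14, 3.14, 3.14].

### API

Orientations are given as a unit quaternion [w, x, y, z].
In Python, from station import ctrl, get_state, vision, ticket, models gives the robot as it stands. Calls block until the motion is done:
- ctrl.movep(position, orientation): joint-space move of the TCP to a pose.
- ctrl.movel(position, frame=None, max_speed=0.15): straight line of the TCP; frame=None keeps the orientation; max_speed is the mean speed in m/s.
- ctrl.set_joints(angles): joint-space move.
- ctrl.ungrasp() and ctrl.close_gripper(force=None): open the fingers fully, or close them until they stop; force is the grip in N (None keeps the last).
- ctrl.pause(seconds).
- ctrl.ik(position, orientation): joint angles nearest the present ones, or None.
- get_state(): the state.
- vision.grab_frame(name): name is "side" or "top"; returns (picture, depth): 400x640x3 uint8, blue, green, red; 400x640 float32, m along the optical axis (not along the pixel's ray), 0 where there is no reading.
- vision.camera_info(name): a dict with "mtx" (3x3 intrinsics, pixels), "dist_coeffs" ([k1, k2, p1, p2, k3] as OpenCV has them; the pictures are not rectified), "R" (3x3) and "t" (3): a world point X has camera coordinates R X + t. Camera axes: x right, y down, z forward; pixel columns grow to the right and rows downward; lengths in m; the calibration is good to about 2 mm. A picture is of the moment at which its call begins. camera_info takes no time and is no camera call.
A pose or a line that the arm cannot do raises ctrl.Unreachable and nothing moves.
- ticket.close_job(): hands the job in, once; it reports no verdict.
Trained networks look in the newest picture that a camera, given by its name, has taken for a name from the list of things; names that differ only in an ending like _2 or _b are one class to them, and where a whole thing is asked for, a point or a joint stands for the part that bears it (a point fixed in the world has none). Each returns a list of dicts, best first, with "p" (0 to 1); they miss things now and then, are a little off and sometimes report something else, mostly with a low value. They report only what shows in the picture. A call takes as long as a camera call.
- models.recognise(camera, target): "point" ([column, row] in pixels, amid what is visible of it).
- models.masks_of(camera, target): "mask" (400x640 bool, what is visible of it) and "point" ([column, row] in pixels, amid what is visible of it).
The state is a dict: "time": time; "qpos": joint angles; "qd": joint speeds; "tau": joint torques, N m; "tcp_pos": TCP position; "eef_rot": TCP orientation; "contact_force": force on the tool from outside, world axes, zero at the start; "wrist_torque": the same for the moment, N m; "width": finger opening in m.
Only numpy, scipy, OpenCV 4.12 (cv2) and the standard library are available. Lean on these libraries where they do the work, as an engineer would, in place of code of your own. Each camera call takes 0.05 s, during which the arm holds its last target.

### The job

Lay the red-headed wooden turner squarely across the blue utensil rest at its balance point, so that it lies level on the rest's flat top with both its head and its handle hanging free above the worktop, then let go. Leave the fork and the chopsticks where they lie.

Things in the scene. Friction and masses are not known exactly. Their poses are not given: they have to be found in the camera images.
- turner_balance (a point): Loose turner, 280 mm: wooden handle 190 long, 20 wide, 18 high; flat red head 90 long, 60 wide, 8 thick; one flat underside. The head is heavy: this point is the balance point, on the handle's centre line, 30 mm from where it meets the red head (120 mm from head end, 160 mm from handle end), half-way up (9 mm above the underside); grip across the handle here. x: towards the head, z: up.
- rest_top (a point): Utensil rest, a blue ceramic bar fixed on the worktop: foot 96 x 64 mm, narrowing to a bar 80 mm long and 34 mm wide, its flat top 50 mm above the worktop. Point: centre of the flat top. x: along the bar's 80 mm length, z: up. The turner lies across it, along this y, head to either side; its balance point must be over the 34 mm wide top or it tips.
- table_fork: Bystander: steel table fork, 193 x 26 x 15 mm, lying loose behind the rest; origin under its centre, x along its length. Leave it alone.
- chopsticks: Bystander: pair of dark brown chopsticks, 239 x 17 x 7 mm, lying loose behind the rest; origin under its centre, x along its length. Leave it alone.

How it is judged:
At the end, for the whole second after the job is handed in: The turner lies level (within 5 degrees) on the flat top of the rest, right way up: its balance point is over the top (within 20 mm across the bar and 35 mm along it) and it points across the bar within 20 degrees of square, head to either side (x of turner_balance in the frame of rest_top between -0.035 and 0.035 m and y of turner_balance in the frame of rest_top between -0.02 and 0.02 m and z of turner_balance in the frame of rest_top between 0.004 and 0.015 m and angle between turner_balance's own z axis and vertical below 0.09 rad and angle between the x axis of turner_balance and the y axis of rest_top, either way round below 0.35 rad); the robot touches nothing.
It fails at once if the table fork is moved more than 25 mm (distance of table_fork from where it was at the start of the episode above 0.025 m).
It fails at once if the pair of chopsticks is moved more than 25 mm (distance of chopsticks from where it was at the start of the episode above 0.025 m).
It also fails if it takes over 40 s, if anything falls off the work surface, if the arm or the gripper's body presses on something with over 40 N, if the wrist force passes 120 N, or if a joint passes its speed limit or range.

## Working session

There is one attempt and no reset: what is moved stays moved. The work goes in short steps, each a Python script; the robot and the scene stay as the last script left them, time stands still between calls to the robot, and variables do not carry over. Pictures are saved under pics/ and viewed, and the job is handed in when it is done.

```bash
mkdir -p pics; ls
python3 - <<'E'
from station import ctrl,get_state,vision,ticket,models
import cv2,numpy as np
print(get_state(), ctrl.pinch_z)
for c in ("top","side"):
    p,d=vision.grab_frame(c); cv2.imwrite(f"pics/{c}0.png",p); np.save(f"{c}_d.npy",d)
    i=vision.camera_info(c); print(c,i)
    for t in ("turner_balance","rest_top","table_fork","chopsticks"):
        r=models.masks_of(c,t)
        print(t,[(round(x["p"],2),x["point"],int(x["mask"].sum())) for x in r])
        if r: np.save(f"{c}_{t}.npy",r[0]["mask"])
E
```

```text
pics
{'time': 0.0, 'qpos': array([-1.09347577,  0.50833567, -0.2375163 ,  1.5011318 ,  0.12567329,
        1.14889166, -0.15478471]), 'qd': array([ 0.00162167,  0.00019733,  0.00113337, -0.00037659,  0.00106143,
       -0.00120698,  0.00082571]), 'tau': array([ 1.80057700e-04, -6.20577550e+01, -2.18707457e+00, -2.49657100e+01,
        1.26586636e-02,  1.17509210e-02, -3.31750380e-05]), 'tcp_pos': array([0.22695677, 0.58179855, 0.23043107]), 'eef_rot': array([-1.58419227e-04,  1.84834200e-01,  9.82769314e-01, -8.76307603e-04]), 'contact_force': array([0.11820842, 1.16783736, 0.28403883]), 'wrist_torque': array([-0.00491155, -0.01620728,  0.02105725]), 'width': 0.08537991096361551} -0.0187
top {'mtx': array([[485.89222689,   0.        , 318.49118359],
       [  0.        , 485.89222689, 206.24456268],
       [  0.        ,   0.        ,   1.        ]]), 'dist_coeffs': array([-0.07019674,  0.        ,  0.        ,  0.        ,  0.        ]), 'R': array([[-0.07624336, -0.99708801,  0.00156612],
       [-0.97643264,  0.07434568, -0.20261298],
       [ 0.20190654, -0.01697711, -0.97925764]
[... 151 characters left out ...]
90)]
chopsticks [(0.81, [358.6, 156.6], 849), (0.47, [332.4, 131.2], 602)]
side {'mtx': array([[444.94268552,   0.        , 314.36512203],
       [  0.        , 444.94268552, 197.7001495 ],
       [  0.        ,   0.        ,   1.        ]]), 'dist_coeffs': array([-0.10440223,  0.        ,  0.        ,  0.        ,  0.        ]), 'R': array([[-0.93669748, -0.34972762, -0.01698325],
       [-0.17524191,  0.5102493 , -0.84198333],
       [ 0.30313052, -0.78570748, -0.53923617]]), 't': array([0.55835336, 0.23183059, 0.63450501])}
turner_balance [(0.56, [405.1, 267.1], 1840)]
rest_top [(0.86, [315.5, 225.7], 1565)]
table_fork [(0.71, [245.0, 210.6], 184)]
chopsticks [(0.57, [283.5, 203.6], 397)]
```

View pics/top0.png

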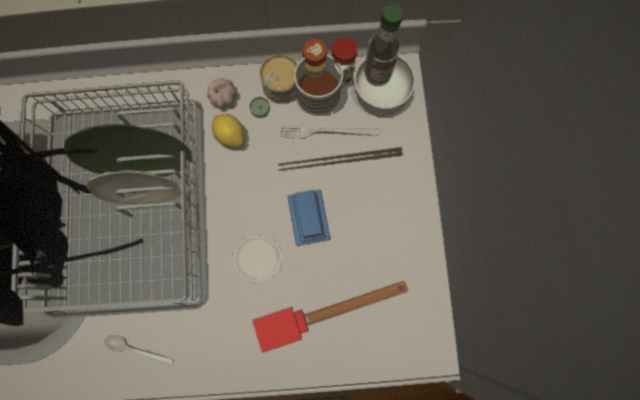

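View pics/side0.png

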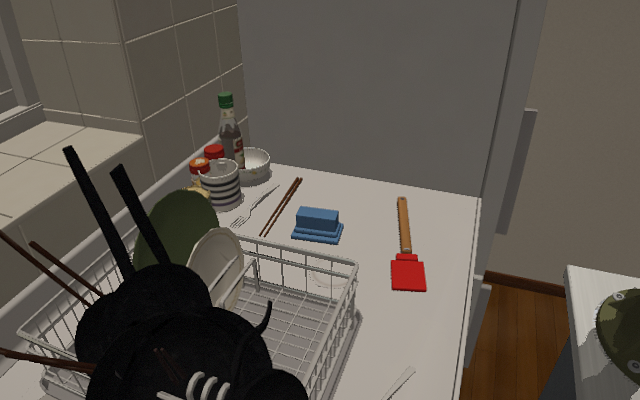

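The top view shows the turner with its red head at about (280,330) and its handle end at (405,287). The rest is at (308,217), with its bar running up and down in the image. The chopsticks and fork are beyond it at rows 158 and 131, and the rack is to the left. Next I'll compute poses.

```bash
cat > h.py <<'E'
import cv2,numpy as np
from station import vision
def proj_plane(c,px,z):
    i=vision.camera_info(c); px=np.asarray(px,float).reshape(-1,1,2)
    u=cv2.undistortPoints(px,i["mtx"],i["dist_coeffs"]).reshape(-1,2)
    r=np.c_[u,np.ones(len(u))]@i["R"]; o=-i["R"].T@i["t"]
    return o+r*((z-o[2])/r[:,2])[:,None]
def cloud(c,d,mask):
    v,u=np.nonzero(mask&(d>0)); i=vision.camera_info(c)
    n=cv2.undistortPoints(np.c_[u,v].astype(float).reshape(-1,1,2),i["mtx"],i["dist_coeffs"]).reshape(-1,2)
    z=d[v,u][:,None]
    return (np.c_[n,np.ones(len(n))]*z-i["t"])@i["R"]
def rect(P):
    (c,s,a)=cv2.minAreaRect(P[:,:2].astype(np.float32)); return np.round(c,4),np.round(s,4),round(a,2)
def big(m):
    m=cv2.morphologyEx(m.astype(np.uint8),cv2.MORPH_OPEN,np.ones((3,3)))
    n,l,s,_=cv2.connectedComponentsWithStats(m); return l==1+np.argmax(s[1:,4])
def turner(c,p):
    h=cv2.cvtColor(p,cv2.COLOR_BGR2HSV); H,S,V=[h[...,k].astype(int) for k in range(3)]
    roi=np.zeros(H.shape,bool)
    if c=="top": roi[180:,215:450]=1
    else: roi[190:,340:470]=1
    red=big(roi&((H<5)|(H>174))&(S>170)&(V>90))
    wood=big(roi&(H>=6)&(H<20)&(S>110)&(V>40)&~red)
    return red,wood
E
python3 - <<'E'
from h import *
for c in("top","side"):
    p=cv2.imread(f"pics/{c}0.png"); d=np.load(c+"_d.npy")
    red,wood=turner(c,p)
    h=cv2.cvtColor(p,cv2.COLOR_BGR2HSV); blue=big((h[...,0]>100)&(h[...,0]<120)&(h[...,1]>110)&(h[...,2]>50))
    for n,m,z in(("red",red,.008),("wood",wood,.018)):
        C=cloud(c,d,m); v,u=np.nonzero(m); Q=proj_plane(c,np.c_[u,v],z)
        print(c,n,m.sum(),"plane",rect(Q),"cloud",rect(C),np.percentile(C[:,2],[5,50,95]).round(4))
    C=cloud(c,d,blue); T=C[(C[:,2]>.044)&(C[:,2]<.056)]
    print(c,"rest",rect(C),"top",len(T),rect(T),np.median(T[:,2]))
    q=p.copy(); q[red]=(255,0,255); q[wood]=(0,255,0); q[blue]=(0,255,255); cv2.imwrite(f"pics/seg_{c}.png",q)
    for t in("table_fork","chopsticks"):
        C=cloud(c,d,np.load(f"{c}_{t}.npy")); print(t,rect(C))
E
```

```text
Traceback (most recent call last):
  File "h.py", line 17, in big
    n,l,s,_=cv2.connectedComponentsWithStats(m); return l==1+np.argmax(s[1:,4])
                                                             ~~~~~~~~~^^^^^^^^^
ValueError: attempt to get argmax of an empty sequence
```

```bash
python3 -c "
import cv2,numpy as np
a=cv2.imread('pics/seg_top.png')[170:370,200:440];b=cv2.imread('pics/seg_side.png')[170:370,240:480]
cv2.imwrite('pics/seg.png',cv2.resize(np.hstack([a,b]),(800,333)))"
```

```text
[ WARN:0@0.009] global loadsave.cpp:275 findDecoder imread_('pics/seg_top.png'): can't open/read file: check file path/integrity
Traceback (most recent call last):
TypeError: 'NoneType' object is not subscriptable
```

Run:
```python
import cv2
for c,pts in(("top",[(275,330),(285,320),(350,305),(380,295),(312,215),(345,330)]),("side",[(405,275),(405,220),(404,240),(318,218),(318,235),(450,240)])):
    h=cv2.cvtColor(cv2.imread(f"pics/{c}0.png"),cv2.COLOR_BGR2HSV)
    print(c,[h[v,u].tolist() for u,v in pts])
```

```text
top [[2, 173, 181], [1, 171, 180], [13, 141, 134], [14, 138, 133], [104, 96, 127], [20, 35, 167]]
side [[1, 216, 169], [14, 154, 139], [15, 158, 140], [106, 119, 86], [104, 118, 54], [18, 25, 173]]
```

```bash
sed -i 's/(S>170)&(V>90)/(S>125)\&(V>90)/; s/(S>110)&(V>40)&~red/(S>90)\&(V>40)\&~red/' h.py
cat > meas.py <<'E'
from h import *
import sys
def go(tag):
  for c in("top","side"):
    p=cv2.imread(f"pics/{c}{tag}.png"); d=np.load(f"{c}_d.npy" if tag=="0" else f"{c}_d{tag}.npy")
    red,wood=turner(c,p)
    h=cv2.cvtColor(p,cv2.COLOR_BGR2HSV); blue=big((h[...,0]>98)&(h[...,0]<120)&(h[...,1]>75)&(h[...,2]>40))
    for n,m,z in(("red",red,.008),("wood",wood,.018)):
        C=cloud(c,d,m); v,u=np.nonzero(m); Q=proj_plane(c,np.c_[u,v],z)
        print(c,n,m.sum(),"plane",rect(Q),"cloud",rect(C),np.percentile(C[:,2],[5,50,95]).round(4))
    C=cloud(c,d,blue); T=C[(C[:,2]>.044)&(C[:,2]<.056)]
    print(c,"rest",rect(C),"top",len(T),rect(T),np.median(T[:,2]))
    q=p.copy(); q[red]=(255,0,255); q[wood]=(0,255,0); q[blue]=(0,255,255); cv2.imwrite(f"pics/seg_{c}{tag}.png",q)
  a=cv2.imread(f'pics/seg_top{tag}.png')[170:370,200:440];b=cv2.imread(f'pics/seg_side{tag}.png')[170:370,240:480]
  cv2.imwrite(f'pics/seg{tag}.png',cv2.resize(np.hstack([a,b]),(800,333)))
go(sys.argv[1])
E
python3 meas.py 0
python3 - <<'E'
from h import *
for c in("top","side"):
    d=np.load(c+"_d.npy")
    for t in("table_fork","chopsticks"):
        C=cloud(c,d,np.load(f"{c}_{t}.npy")); print(c,t,rect(C))
    C=cloud(c,d,np.ones_like(d,bool))
    m=(C[:,0]>.3)&(C[:,0]<.8)&(C[:,1]<.75)&(C[:,1]>-.3)&(C[:,2]>.03)
    print("obstacles", [(y,np.round(C[m&(abs(C[:,1]-y)<.02)].max(0),3).tolist() if (m&(abs(C[:,1]-y)<.02)).any() else None) for y in np.arange(-.3,.4,.04).round(2)])
E
```

```text
top red 1567 plane (array([ 0.4334, -0.0363]), array([0.0578, 0.0881]), 13.84) cloud (array([ 0.4334, -0.0365]), array([0.0579, 0.0882]), 13.9) [0.0065 0.0092 0.0132]
top wood 1704 plane (array([ 0.3175, -0.154 ]), array([0.3298, 0.0269]), 85.38) cloud (array([ 0.1988, -0.2061]), array([0.6568, 0.11  ]), 85.33) [-0.8462 -0.8394 -0.8326]
top rest (array([ 0.627 , -0.0923]), array([0.0914, 0.0468]), 6.21) top 817 (array([ 0.6274, -0.0989]), array([0.0774, 0.0337]), 6.25) 0.050814516914262614
side red 1115 plane (array([ 0.4318, -0.0375]), array([0.0591, 0.0961]), 12.42) cloud (array([ 0.4317, -0.0368]), array([0.0593, 0.0925]), 12.95) [0.0067 0.0087 0.0123]
side wood 515 plane (array([ 0.4657, -0.1659]), array([0.0202, 0.193 ]), 13.85) cloud (array([ 0.4669, -0.1753]), array([0.0209, 0.1995]), 12.83) [0.0133 0.0185 0.0204]
side rest (array([ 0.6257, -0.0942]), array([0.0974, 0.0603]), 10.72) top 465 (array([ 0.6257, -0.0973]), array([0.0789, 0.034 ]), 4.93) 0.050753015660331635
top table_fork (array([ 0.7922, -0.1547]), array([0.1847, 0.0252]), 85.45)
top chopsticks (array([ 0.7364, -0
[... 815 characters left out ...]
 -0.1729]), array([0.0174, 0.2384]), 2.63)
obstacles [(np.float64(-0.3), None), (np.float64(-0.26), None), (np.float64(-0.22), None), (np.float64(-0.18), None), (np.float64(-0.14), [0.607, -0.12, 0.05]), (np.float64(-0.1), [0.666, -0.08, 0.053]), (np.float64(-0.06), [0.664, -0.077, 0.052]), (np.float64(-0.02), None), (np.float64(0.02), None), (np.float64(0.06), None), (np.float64(0.1), [0.742, 0.12, 0.207]), (np.float64(0.14), [0.748, 0.16, 0.228]), (np.float64(0.18), [0.749, 0.2, 0.233]), (np.float64(0.22), [0.747, 0.24, 0.231]), (np.float64(0.26), [0.743, 0.28, 0.325]), (np.float64(0.3), [0.746, 0.32, 0.363]), (np.float64(0.34), [0.781, 0.36, 0.276]), (np.float64(0.38), [0.8, 0.4, 0.296])]
```

View pics/seg0.png

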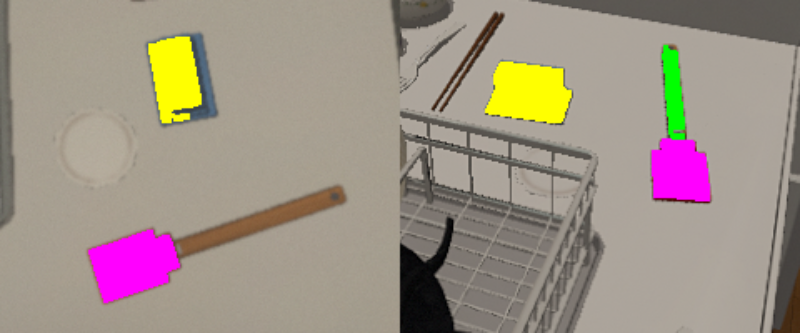

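```bash
sed -i 's/roi\[180:,215:450\]=1/roi[180:365,215:430]=1/' h.py
python3 - <<'E'
from h import *
for c in("top","side"):
    p=cv2.imread(f"pics/{c}0.png"); red,wood=turner(c,p)
    v,u=np.nonzero(wood); W=proj_plane(c,np.c_[u,v],.018)[:,:2]
    v,u=np.nonzero(red); R=proj_plane(c,np.c_[u,v],.008)[:,:2]
    print(c,"wood",rect(W),"red",rect(R))
    dx,dy,x0,y0=cv2.fitLine(W.astype(np.float32),cv2.DIST_HUBER,0,.01,.01).ravel()
    e=np.array([dx,dy])*np.sign(dy); o=np.array([x0,y0])
    s=(W-o)@e; sr=(R-o)@e; n=(R-o)@[-e[1],e[0]]
    print("dir",e,np.degrees(np.arctan2(e[1],e[0])),"wood",s.min(),s.max(),"red",sr.min(),sr.max(),"len",sr.max()-s.min(),"red lat",n.min(),n.max())
    for nm,b in(("headend",sr.max()-.120),("handleend",s.min()+.160),("joint",sr.min()-.030)): print(nm,o+e*b)
E
```

```text
top wood (array([ 0.4676, -0.1735]), array([0.0179, 0.1829]), 14.08) red (array([ 0.4334, -0.0363]), array([0.0578, 0.0881]), 13.84)
dir [-0.24277833  0.9700818 ] 104.050575 wood -0.09300753990312143 0.08991157844766137 red 0.09581369579416829 0.18396712334951718 len 0.2769746632526386 red lat -0.02903760879498835 0.028845513832455684
headend [ 0.45166949 -0.1099406 ]
handleend [ 0.45093501 -0.10700577]
joint [ 0.45122119 -0.10814927]
side wood (array([ 0.4657, -0.1659]), array([0.0202, 0.193 ]), 13.85) red (array([ 0.4318, -0.0375]), array([0.0591, 0.0961]), 12.42)
dir [-0.24162103  0.9703707 ] 103.98223 wood -0.10418027739823083 0.08884131721516567 red 0.07679004656362673 0.17351367283427882 len 0.27769395023250965 red lat -0.02827230338741175 0.030975756091637243
headend [ 0.45072938 -0.10656516]
handleend [ 0.45017219 -0.10432744]
joint [ 0.45235395 -0.11308957]
```

```bash
cat >> h.py <<'E'
from scipy.spatial.transform import Rotation as Ro
def down(ydeg):
    a=np.radians(ydeg); y=np.array([np.cos(a),np.sin(a),0]); z=np.array([0,0,-1.]); x=np.cross(y,z)
    q=Ro.from_matrix(np.c_[x,y,z]).as_quat(); return np.r_[q[3],q[:3]]
B=np.array([.4512,-.1082]); TH=104.0
RC=np.array([.6265,-.0980]); RY=95.7
E
python3 - <<'E'
from h import *
from station import ctrl,get_state
for f in(0,180):
    print(f)
    for xy,z,a in((B,.45,TH),(B,.3,TH),(B,.003,TH),(B,.15,TH),(RC,.2,RY),(RC,.054,RY)):
        r=ctrl.ik([*xy,z],down(a-90+f)); print(z,None if r is None else np.round(r,2))
r=ctrl.ik([.227,.582,.45],get_state()["eef_rot"]);print(None if r is None else np.round(r,2))
for c in("top","side"):
    d=np.load(c+"_d.npy"); C=cloud(c,d,np.ones_like(d,bool)); r=np.hypot(C[:,0],C[:,1])
    for y in np.arange(-.1,.7,.08):
        m=(r<.72)&(abs(C[:,1]-y)<.04)&(C[:,0]>.1)&(C[:,2]>.03)
        if m.any(): print(c,round(y,2),"zmax",C[m][C[m][:,2].argmax()].round(3),"xmin",C[m,0].min().round(3))
E
```

```text
0
0.45 [-0.29  0.16  0.6   1.45 -0.09  1.55  0.54]
0.3 [-0.19  0.22  0.46  1.79 -0.1   1.16  0.56]
0.003 [ 0.15  0.61  0.05  2.18 -0.08  0.36  0.5 ]
0.15 [-0.07  0.37  0.34  2.03 -0.18  0.77  0.63]
0.2 [-0.07  0.56  0.31  1.53 -0.18  1.09  0.38]
0.054 [-0.01  0.7   0.21  1.69 -0.2   0.77  0.39]
180
0.45 [-0.65  0.26  1.15  1.46 -0.24  1.58 -2.41]
0.3 [-0.63  0.36  1.15  1.79 -0.35  1.22 -2.28]
0.003 [ 0.54  0.65 -0.54  2.17  0.71  0.5   2.83]
0.15 [-0.54  0.61  1.15  2.04 -0.69  0.96 -1.92]
0.2 [-0.45  0.8   1.15  1.53 -0.74  1.3  -2.25]
0.054 [-0.45  1.    1.15  1.69 -1.    1.15 -2.05]
[-1.11  0.44 -0.25  1.02  0.11  1.69 -0.12]
top -0.1 zmax [ 0.633 -0.112  0.055] xmin 0.587
top 0.06 zmax [0.546 0.1   0.13 ] xmin 0.491
top 0.14 zmax [0.686 0.176 0.185] xmin 0.487
top 0.22 zmax [0.686 0.182 0.184] xmin 0.488
top 0.3 zmax [0.654 0.299 0.241] xmin 0.488
top 0.38 zmax [0.604 0.34  0.224] xmin 0.467
side -0.1 zmax [ 0.647 -0.082  0.053] xmin 0.585
side 0.06 zmax [0.562 0.1   0.127] xmin 0.489
side 0.14 zmax [0.684 0.176 0.182] xmin 0.484
side 0.22 zmax [0.684 0.187 0.183] xmin 0.486
side 0.3 zmax [0.651 0.304 0.242] xmin 0.486
side 0.38 zmax [0.56  0.419 0.272] xmin 0.472
side 0.46 zmax [0.555 0.426 0.289] xmin 0.554
```

Run:
```python
from h import *
from station import ctrl,get_state,vision
q=down(TH-90)
ctrl.movel([.227,.582,.42],max_speed=.25)
ctrl.movep([*B,.40],q)
print(get_state()["time"])
ctrl.movep([*B,.10],q)
s=get_state(); print(s["time"],s["tcp_pos"],s["qpos"].round(2),s["contact_force"])
for c in("top","side"):
    p,d=vision.grab_frame(c); cv2.imwrite(f"pics/{c}1.png",p)
```

```text
3.975
5.125 [ 0.45237506 -0.10823452  0.10078091] [-0.12  0.46  0.43  2.09 -0.31  0.65  0.77] [0.03286339 0.29125187 0.52285921]
```

View pics/top1.png

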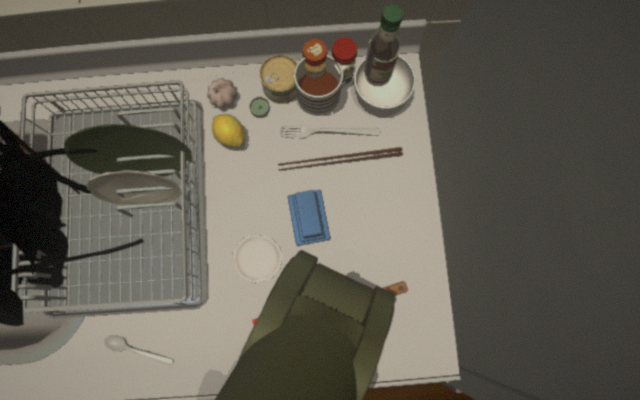

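View pics/side1.png

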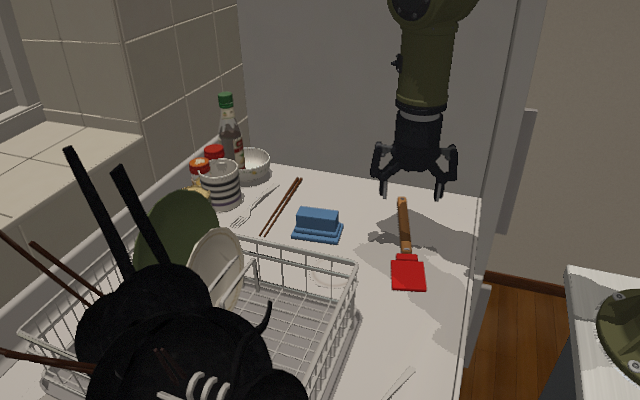

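The side view shows the open gripper straddling the handle, with its fingers at about columns 383 and 440 and the handle at 405. The turner hasn't moved, so I'll descend and grip.

Run:
```python
from h import *
from station import ctrl,get_state,vision
def rep(n):
    s=get_state(); print(n,round(s["time"],2),s["tcp_pos"].round(4),"w",round(s["width"],4),"F",s["contact_force"].round(2),"M",s["wrist_torque"].round(3))
ctrl.movel([*B,.004],max_speed=.08); rep("down")
ctrl.close_gripper(40); rep("closed")
ctrl.movel([*B,.05],max_speed=.1); rep("lift")
ctrl.pause(.3); rep("lift")
for c in("top","side"):
    p,d=vision.grab_frame(c); cv2.imwrite(f"pics/{c}2.png",p)
```

```text
down 6.58 [ 0.4515 -0.1083  0.0044] w 0.0855 F [-0.25 -0.34 -0.26] M [-0.021  0.023 -0.038]
closed 7.19 [ 0.4513 -0.1082  0.0042] w 0.0188 F [-1.53  0.34  5.41] M [ 0.002  0.151 -0.013]
lift 7.8 [ 0.4511 -0.108   0.0497] w 0.0188 F [-0.23  0.85 -0.92] M [-0.02  -0.009 -0.029]
lift 8.1 [ 0.4509 -0.1082  0.0495] w 0.019 F [-0.18 -0.69 -1.  ] M [0.044 0.008 0.013]
```

View pics/side2.png

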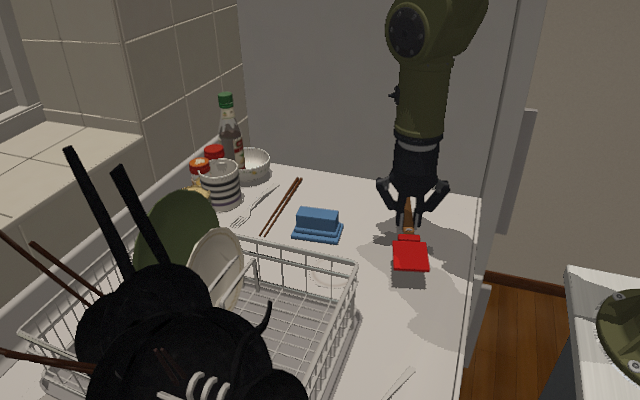

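The side view shows the turner held level off the worktop, with its head at (410,252). Next I'll carry it over the rest and check it there.

```bash
python3 - <<'E'
from h import *
from station import ctrl,get_state,vision
def rep(n):
    s=get_state(); print(n,round(s["time"],2),s["tcp_pos"].round(4),"w",round(s["width"],4),"F",s["contact_force"].round(2),"M",s["wrist_torque"].round(3))
ctrl.movel([*B,.13],max_speed=.15)
ctrl.movel([*RC,.13],frame=down(RY-90),max_speed=.12); rep("over")
ctrl.movel([*RC,.075],max_speed=.1); ctrl.pause(.3); rep("low")
for c in("top","side"):
    p,d=vision.grab_frame(c); cv2.imwrite(f"pics/{c}3.png",p); np.save(f"{c}_d3.npy",d)
    h=cv2.cvtColor(p,cv2.COLOR_BGR2HSV); H,S,V=[h[...,k].astype(int) for k in range(3)]
    roi=np.zeros(H.shape,bool); roi[190:300,200:450]=1
    m=roi&((H<5)|(H>174))&(S>125)&(V>70)
    if m.sum()>80:
        m=big(m); C=cloud(c,d,m); v,u=np.nonzero(m); print(c,m.sum(),rect(C),rect(proj_plane(c,np.c_[u,v],.079)),np.percentile(C[:,2],[5,50,95]).round(4))
        A=np.c_[C[:,:2],np.ones(len(C))]; print("plane slope",np.linalg.lstsq(A,C[:,2],rcond=None)[0].round(3))
E
python3 -c "
import cv2,numpy as np
a=cv2.imread('pics/top3.png')[100:400,160:480];b=cv2.imread('pics/side3.png')[60:360,200:520]
cv2.imwrite('pics/both3.png',cv2.resize(np.hstack([a,b]),(800,375)))"
```

```text
over 10.5 [ 0.626  -0.0982  0.1301] w 0.0191 F [ 0.31 -0.16 -1.37] M [-0.012 -0.013 -0.003]
low 11.5 [ 0.6268 -0.098   0.0756] w 0.0189 F [ 0.17  0.1  -1.24] M [ 0.038 -0.006  0.004]
side 1051 (array([ 0.6206, -0.0415]), array([0.0607, 0.13  ]), 7.78) (array([ 0.6179, -0.0239]), array([0.0603, 0.1022]), 6.21) [0.0767 0.0801 0.0837]
plane slope [ 0.007 -0.037  0.075]
```

View pics/both3.png

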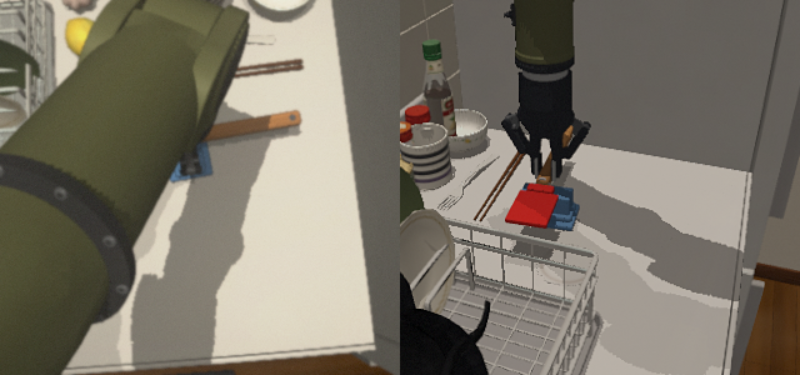

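The head is level over the rest, centred at y≈-0.024 against an expected -0.0235. I'll lower it to contact and release.

```bash
python3 - <<'E'
from h import *
from station import ctrl,get_state,vision
def rep(n):
    s=get_state(); print(n,round(s["time"],2),s["tcp_pos"].round(4),"w",round(s["width"],4),"F",s["contact_force"].round(2),"M",s["wrist_torque"].round(3)); return s
ctrl.movel([*RC,.058],max_speed=.05); rep("a")
for z in(.0565,.0555,.0545,.0535):
    ctrl.movel([*RC,z],max_speed=.02); ctrl.pause(.15); s=rep(z)
    if s["contact_force"][2]>2: break
for c in("side",):
    p,d=vision.grab_frame(c); cv2.imwrite(f"pics/{c}4.png",p)
E
python3 -c "
import cv2
cv2.imwrite('pics/s4.png',cv2.resize(cv2.imread('pics/side4.png')[110:260,260:460],(800,600),interpolation=cv2.INTER_CUBIC))"
```

```text
a 12.09 [ 0.6262 -0.098   0.0575] w 0.0192 F [-0.26  0.37 -1.14] M [-0.014  0.019  0.003]
0.0565 12.49 [ 0.6266 -0.098   0.0567] w 0.0192 F [ 0.13 -0.31 -0.65] M [0.05  0.047 0.016]
0.0555 12.89 [ 0.6265 -0.098   0.0555] w 0.0191 F [-0.48  0.06 -0.94] M [-0.028  0.003 -0.023]
0.0545 13.29 [ 0.6265 -0.098   0.0545] w 0.019 F [-0.41 -0.15 -1.7 ] M [-0.014  0.001 -0.035]
0.0535 13.69 [ 0.6266 -0.098   0.0543] w 0.0187 F [-1.03  0.55  5.32] M [ 0.131  0.435 -0.01 ]
```

View pics/s4.png

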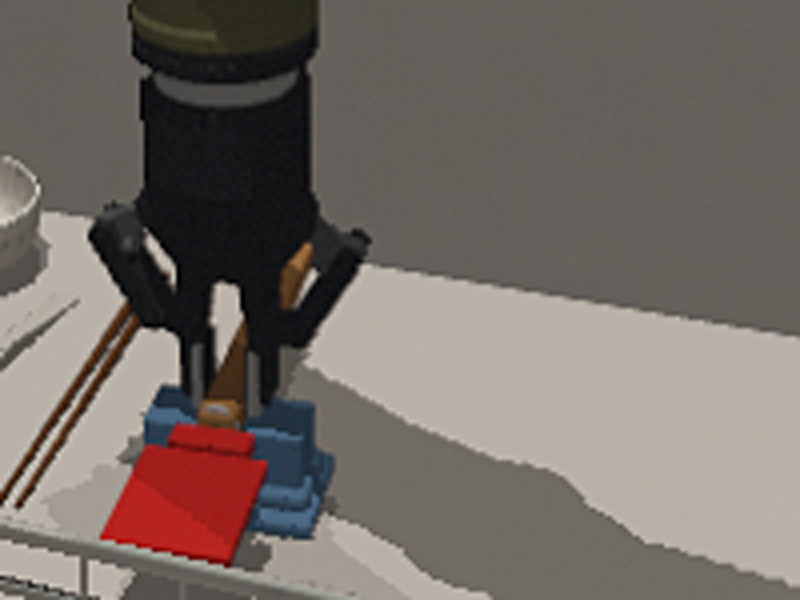

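Contact registered at about 5 N. The picture shows the turner flat across the bar with the head hanging free, so I'll release and back off.

Run:
```python
from h import *
from station import ctrl,get_state,vision
def rep(n):
    s=get_state(); print(n,round(s["time"],2),s["tcp_pos"].round(4),"w",round(s["width"],4),"F",s["contact_force"].round(2))
ctrl.ungrasp(); rep("open")
ctrl.movel([*RC,.10],max_speed=.05); ctrl.movel([*RC,.25],max_speed=.2)
ctrl.movep([.40,-.25,.35],down(RY-90)); rep("away")
for c in("top","side"):
    p,d=vision.grab_frame(c); cv2.imwrite(f"pics/{c}5.png",p); np.save(f"{c}_d5.npy",d)
    h=cv2.cvtColor(p,cv2.COLOR_BGR2HSV); H,S,V=[h[...,k].astype(int) for k in range(3)]
    roi=np.zeros(H.shape,bool)
    if c=="top": roi[170:270,205:440]=1
    else: roi[170:270,260:370]=1
    red=roi&((H<5)|(H>174))&(S>125)&(V>70); wood=roi&(H>=6)&(H<20)&(S>90)&(V>40)
    for n,m,z in(("red",red,.058),("wood",wood,.068)):
        if m.sum()<50: print(c,n,m.sum()); continue
        m=big(m); C=cloud(c,d,m); v,u=np.nonzero(m)
        A=np.c_[C[:,:2],np.ones(len(C))]
        print(c,n,m.sum(),rect(C),rect(proj_plane(c,np.c_[u,v],z)),"z",np.percentile(C[:,2],[5,50,95]).round(4),"slope",np.linalg.lstsq(A,C[:,2],rcond=None)[0][:2].round(3))
for t in("table_fork","chopsticks"):
    r=models.masks_of("top",t) if 0 else None
a=cv2.imread('pics/top5.png')[90:390,160:480];b=cv2.imread('pics/side5.png')[60:360,200:520]
cv2.imwrite('pics/both5.png',cv2.resize(np.hstack([a,b]),(800,375)))
```

```text
open 14.4 [ 0.6265 -0.098   0.0534] w 0.0856 F [-0.25 -0.   -0.11]
away 17.5 [ 0.4014 -0.2488  0.3493] w 0.0855 F [ 0.41  0.04 -0.1 ]
top red 1596 (array([ 0.6193, -0.0242]), array([0.0592, 0.0886]), 5.77) (array([ 0.6192, -0.0242]), array([0.0593, 0.0885]), 6.19) z [0.0566 0.0591 0.0627] slope [ 0.004 -0.029]
top wood 1131 (array([ 0.633 , -0.1648]), array([0.0197, 0.1832]), 5.97) (array([ 0.6327, -0.1649]), array([0.0199, 0.1832]), 5.66) z [0.0657 0.0686 0.0709] slope [0.033 0.006]
side red 989 (array([ 0.618 , -0.0237]), array([0.06  , 0.0912]), 5.66) (array([ 0.6176, -0.0257]), array([0.0604, 0.0986]), 5.95) z [0.0574 0.0591 0.0629] slope [ 0.007 -0.028]
side wood 502 (array([ 0.6309, -0.1574]), array([0.0199, 0.1793]), 5.91) (array([ 0.6287, -0.153 ]), array([0.023 , 0.1842]), 5.98) z [0.0607 0.0686 0.0702] slope [0.241 0.018]
```

View pics/both5.png

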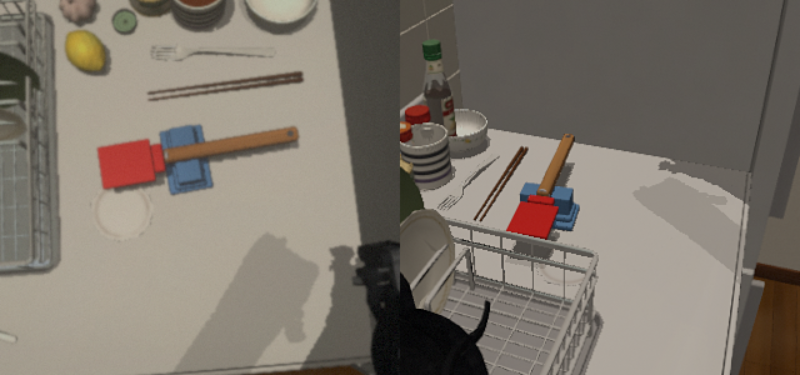

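Both views show the turner resting level across the bar, with the head and handle free. The fork and chopsticks look unmoved, so I'm handing in.

Run:
```python
from station import ticket,get_state
print(ticket.close_job(), get_state()["time"])
```

```text
the job is handed in; nothing more can be done
the job is handed in; nothing more can be done
```

I gripped the turner across its handle at the balance point, set it down across the blue rest until light contact (about 5 N), let go and backed the arm clear. I then handed in the job at about 17.6 s; no verdict is reported.

**Last checks, from both cameras after release:**
- **Position:** the balance point is about 1 mm from the centre of the rest's top across the bar, well inside the 20 mm allowed.
- **Direction:** the turner lies within about 1° of square.
- **Level:** the head top is at 59 mm and the handle top at 69 mm, as expected on the 50 mm rest. The top camera's handle slope along its length is about 0.3°. The head's depth slope reads about 1.6°, also within the 5° limit. The side camera's handle fit was noisy across the handle's width, so I did not use it.
- **Fork and chopsticks:** they look unmoved in the pictures; I did not measure them again.

The turner network found nothing in the top picture, so I located the turner by colour and depth instead, with both cameras agreeing to a few millimetres.

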